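# Zero the thickness gauge and stow the blanks

### The job

Get the thickness gauge ready and put the saw-cut blanks away: press the gauge's lift lever right down to its stop and let it spring back up, and only after that turn the gauge's bezel until its zero mark stands at the tip of the needle. Swing the tray's keeper bar out of the way, lay every round blank that is on the bench flat on the tray's floor, one to a bay, and swing the keeper bar fully shut over them, clicked into its catch. Do not disturb the screwdriver, glue bottle, clamp or mug.

Things in the scene. Friction and masses are not known exactly. Their poses are not given: they have to be found in the camera images.
- gauge: Grey stand, fixed to the bench, that carries a dial gauge face up. Origin: under the dial's axis, at bench height; z up, -x points along the lift lever. Base 150 x 120 x 18 mm; a column 28 mm thick, top 120 mm above the bench, stands at x = 75 mm and holds the gauge by an arm 98 to 112 mm up.
- gauge_centre (a point): Centre of the top of the dial gauge, on the bezel's axis, 152 mm above the bench. The bezel is a knurled aluminium ring 56 mm across and 14 mm tall (138 to 152 mm above the bench) with a white face, its axis upright; below it the gauge's body is 49 mm across down to 112 mm.
- zero_mark (a point): The zero mark: a black raised bar 4 mm wide on the bezel, the only mark that reaches the rim (the other 39 graduations are fine lines, 9 degrees apart). This point is on it, 22 mm from the axis. The bezel turns either way without end stops against about 0.05 N m of friction, carries the mark round, and stays where it is left.
- needle_tip (a point): A point in line with the thin black needle over the face, 22 mm from the axis, 4 mm beyond the needle's tip (its other end is a short broad tail). The needle stands still while the bezel turns; it swings 1.1 rad while the lift lever is down and comes back with it. The gauge reads zero when the zero mark stands at this point.
- lift_lever (a joint): Angle of the lift lever, rad: 0 up at rest, 0.28 down at its stop. It is sprung: about 3 N on the pad starts it, about 8 N holds it at the stop, and it springs back up when let go.
- lever_pad (a point): Middle of the top of the lever's black pad (32 x 32 mm), 81 mm above the bench at rest and 140 mm in front of the gauge's axis; the lever's hinge is level, 95 mm from here towards the gauge and 75 mm above the bench. Pressing straight down, it sinks about 26 mm to the stop.
- tray: Aluminium tray fixed to the bench, base 262 x 70 x 4 mm. Origin: centre of its underside; x runs along it to the keeper's hinge post, z up. Four bays in a row, each 44 x 44 mm inside, centred at x = -70.5, -23.5, 23.5, 70.5 mm, y = 0; floor 4 mm up, walls 3 mm thick rising to 12 mm. At x = -112 mm is the catch: a sprung ball under the bar and, at y = -15 mm, a stop cheek 40 mm high.
- keeper_hinge (a point): Upright hinge axis of the keeper bar, at tray x = 112 mm, y = 0, 40 mm above the bench.
- keeper_knob (a point): Top of the upright black knob (16 mm across, 32 mm tall, from 40 to 72 mm above the bench) near the free end of the keeper bar, 224 mm from the hinge axis. The bar is a flat steel bar 20 mm wide, 34 to 40 mm above the bench, so it passes 6 mm over blanks that lie flat in the bays.
- keeper (a joint): Angle of the keeper bar, rad: 0 fully shut along the middle of the tray against its stop, growing as it swings level out to the tray's +y side (end stop 1.75). It starts shut. Friction holds it where it is left; below 0.07 rad a sprung ball holds it shut, and takes about 3 N at the knob to pass either way. At 1.2 to 1.45 all the bays are clear.
- blank0: A blank of pressed recycled plastic, speckled grey: a plain disc 36 mm across and 24 mm tall, about 30 g, lying flat on the bench. Origin: centre of its underside, z up. All four blanks are alike and any bay will do; three or four are present.
- blank1: A blank of pressed recycled plastic, speckled grey: a plain disc 36 mm across and 24 mm tall, about 30 g, lying flat on the bench. Origin: centre of its underside, z up. All four blanks are alike and any bay will do; three or four are present.
- blank2: A blank of pressed recycled plastic, speckled grey: a plain disc 36 mm across and 24 mm tall, about 30 g, lying flat on the bench. Origin: centre of its underside, z up. All four blanks are alike and any bay will do; three or four are present.
- blank3: A blank of pressed recycled plastic, speckled grey: a plain disc 36 mm across and 24 mm tall, about 30 g, lying flat on the bench. Origin: centre of its underside, z up. All four blanks are alike and any bay will do; three or four are present.
- screwdriver: A screwdriver lying beyond the work. Not to be disturbed. Origin: centre of its underside.
- glue: A glue bottle 56 mm across and 150 mm tall, standing beyond the work. Not to be disturbed. Origin: centre of its underside.
- clamp: A small steel G-clamp, about 100 x 66 x 12 mm, lying to the right of the tray. Not to be disturbed. Origin: under the middle of its spine.
- mug: A white cup 76 mm across and 90 mm tall, to the left of the gauge. Not to be disturbed. Origin: centre of its underside.
Not all that is in view belongs to the job. Leave any pink or red look-alike of the blank0 alone.

How it is judged:
By the outcome, as a careful person would: the job done as asked, in the order asked, and still so for the second after the job is handed in, with the robot touching nothing.
Of blank0, blank1, blank2, blank3 only 3 to 4 are there at a start; the rules pass over those that are not, and their reading is None.
At some moment in a run one of blank0, blank1, blank2, blank3 may be knocked a few centimetres aside while the robot is not near it.
Once in a run the grip may slacken for a moment while it holds something.
It also fails if it takes over 210 s, if anything falls off the work surface, if the arm or the gripper's body presses on something with over 40 N, if the wrist force passes 120 N, or if a joint passes its speed limit or range.

### The arm

A 6-joint arm with a two-finger parallel gripper is mounted at the origin on the work surface. World frame = base frame: x ahead of the robot, y to its left, z up, the work surface at z = 0. Lengths are in m, angles in rad, forces in N, time in s.
With the tool pointing down it reaches from about 0.35 to 0.775 m from the base axis. Payload 7.3 kg.
Tool frame: the origin (TCP) lies at the very end of the fingers, on their centre line; the grasp point (between the pads) lies 19 mm behind it; z points along the fingers, y is the line along which they close (so a half turn about z gives the same grasp; the last joint's range is limited). The gripper opens to 92 mm and grips with 3 to 60 N. Pads are 19 mm wide; open, the fingers measure 130 mm over their backs; the gripper's body (75 mm by 190 mm) begins 47 mm behind the grasp point.
Start: joints at [0.956, 0.342, 1.524, -0, 1.275, -0.146], TCP at [0.237, 0.468, 0.227] pointing down, gripper open.
Joint ranges: [-2.53, 2.53], [-0.77, 2.02], [0.04, 2.7], [-1, 4.14], [0.28, 2.66], [-3.11, 3.11]. Speed limits (rad/s): [2.57, 2.57, 3.14, 3.14, 3.14, 3.14].

### API

Orientations are given as [roll, pitch, yaw] about the fixed x, y, z axes, in that order (R = Rz(yaw) Ry(pitch) Rx(roll)).
In Python, from cell import telemetry, eyes, job gives the robot as it stands.
- The arm moves only by the tool apply_moves, never from a script. Its arguments are lists of equal length, an entry for each row: "delta_pos": the shift along the world's x, y, z each as a share of 0.4 m, from -1 to 1, a list of three; "dr": the turn, a rotation vector about the world's x, y, z each as a share of 0.5 rad, from -1 to 1, a list of three; "jaw": the opening, from 0 (shut) to 1 (fully open). A call has 1 to 8 rows; each row is the pose to reach, as a shift and turn from the pose commanded when the call began; what a row does not reach only later rows make up. A row lasts 1/12 s, in which the tool goes at most 41.7 mm and 7.16 degrees, less where a joint would pass 70% of its speed; a pose out of reach is approached as far as the arm can. A call with a number of a shift or a turn outside -1 to 1 is refused whole. A call with a gripper value outside its range is refused whole. The fingers move at their own pace and stop on an object; "force" is the grip in N (left out, the last holds). Time passes only in rows, so rows that repeat a pose let the fingers close. It gives the time, the measured TCP pose, the force, the opening and the grip force at its end, in the units of the state.
- telemetry.observe(): the state, without advancing time (a new reading comes with each control period).
- eyes.read_camera(name): name is "side" or "top"; returns the picture (400x640x3 uint8, red, green, blue); there is no depth.
- eyes.camera_model(name): a dict with "vertical_fov" (degrees; the focal length in pixels is half the picture's height over the tangent of half this angle, whatever the lens; pixels are square), "cx", "cy" (the principal point, pixels), "rvec" (rotation vector, rad) and "tvec" (3), from world to camera coordinates, as OpenCV has them. Camera axes: x right, y down, z forward; pixel columns grow to the right and rows downward; lengths in m; the calibration is good to about 2 mm. A picture is of the moment at which its call begins. camera_model takes no time and is no camera call.
- job.hand_in(): hands the job in; it is judged then, once.
The state is a dict: "time": time; "qpos": joint angles; "qvel": joint speeds; "joint_efforts": joint torques, N m; "tool_pos": TCP position; "tool_rot": TCP orientation; "contact_force": force on the tool from outside, world axes, zero at the start; "torque": the same for the moment, N m; "opening": finger opening in m; "grip_force": force on a finger pad.
Only numpy, scipy, OpenCV 4.12 (cv2) and the standard library are available. Lean on these libraries where they do the work, as an engineer would, in place of code of your own. Each camera call takes 0.05 s, during which the arm holds its last target. There are 200 camera calls.

## Working session

There is one attempt and no reset: what is moved stays moved. The work goes in short steps, Python scripts to look and compute and a tool call to move; the robot and the scene stay as the last step left them, time stands still between calls to the robot, and variables do not carry over. Pictures are saved under pics/ and viewed, at most 14 in all, crops included, and the job is handed in when it is done.

Besides the shell and the picture viewer there is one more tool, called as a command line: name --argument value ..., lists and objects as JSON in quotes. apply_moves: Moves the arm, as the interface text tells. Its arguments: {"type":"object","properties":{"delta_pos":{"type":"array"},"dr":{"type":"array"},"jaw":{"type":"array"},"force":{"type":"number"}},"required":["delta_pos","dr","jaw"]}

```bash
mkdir -p pics; cat > h.py <<'E'
import numpy as np,cv2
from cell import telemetry,eyes,job
def model(n):
    m=eyes.camera_model(n);f=200/np.tan(np.radians(m["vertical_fov"])/2)
    K=np.array([[f,0,m["cx"]],[0,f,m["cy"]],[0,0,1]]);R=cv2.Rodrigues(np.array(m["rvec"],float))[0]
    return K,R,np.array(m["tvec"],float)
def px2w(n,u,v,z):
    K,R,t=model(n);d=R.T@np.linalg.inv(K)@[u,v,1];c=-R.T@t
    return c+d*(z-c[2])/d[2]
def w2px(n,p):
    K,R,t=model(n);q=K@(R@np.array(p,float)+t);return q[:2]/q[2]
def snap(n,name,crop=None,s=1):
    im=eyes.read_camera(n)[:,:,::-1];cv2.imwrite(f'pics/{name}_raw.png',im)
    return save(im,name,crop,s)
def save(im,name,crop=None,s=1):
    if crop: x0,y0,x1,y1=crop;im=im[y0:y1,x0:x1]
    im=cv2.resize(im,None,fx=s,fy=s,interpolation=cv2.INTER_CUBIC);cv2.imwrite(f'pics/{name}.png',im)
E
python3 - <<'E'
from h import *
snap('top','t0',None,1.25);snap('side','s0',None,1.25)
for n in('top','side'):
    m=eyes.camera_model(n);K,R,t=model(n);print(m,-R.T@t)
print(telemetry.observe())
E
```

```text
{'vertical_fov': 45.62610734871899, 'cx': 316.4216215454053, 'cy': 204.65779151614757, 'rvec': array([ 2.15640877, -2.13594098,  0.14411926]), 'tvec': array([-0.01078878,  0.58262772,  1.42317733])} [ 0.37861584 -0.01468355  1.49044947]
{'vertical_fov': 42.34693291882146, 'cx': 321.41663841774283, 'cy': 199.34841655488228, 'rvec': array([ 1.93461826, -0.84483684,  0.50070567]), 'tvec': array([-0.40803171,  0.28544188,  1.19854547])} [-0.39329963 -0.92046011  0.8261639 ]
{'time': 0.1, 'qpos': array([ 9.56000687e-01,  3.42658410e-01,  1.52490736e+00, -2.82020447e-05,
        1.27538422e+00, -1.45984064e-01]), 'qvel': array([ 0.00017711, -0.002417  , -0.00292836,  0.00068547, -0.00082195,
        0.00015228]), 'joint_efforts': array([ 1.29267861e-03, -4.32005811e+01, -2.44695157e+01,  7.18152174e-02,
        5.25956182e-02, -5.65452615e-05]), 'tool_pos': array([0.23698343, 0.46807396, 0.2261166 ]), 'tool_rot': array([-3.14024584e+00, -1.70763338e-04,  2.67278919e+00]), 'contact_force': array([-1.1064471 ,  0.76627787, -0.92449037]), 'torque': array([0.01738754, 0.00427709, 0.00933812]), 'grip_force': 0.0, 'opening': 0.09218040697335206}
```

View pics/t0.png

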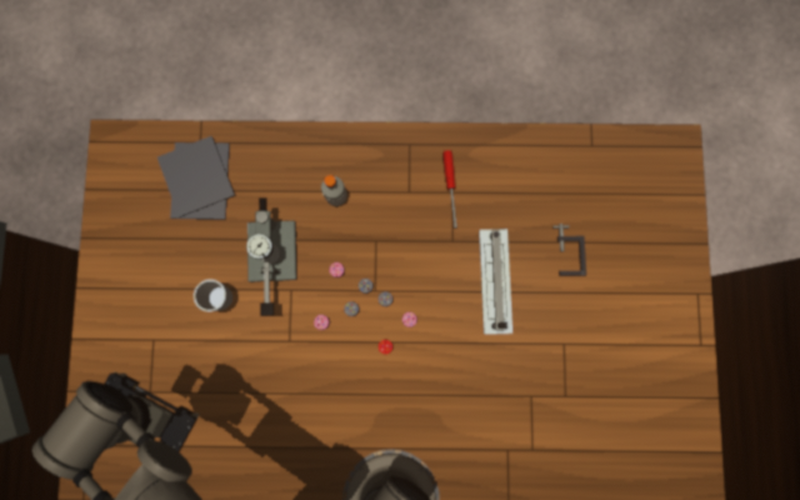

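View pics/s0.png

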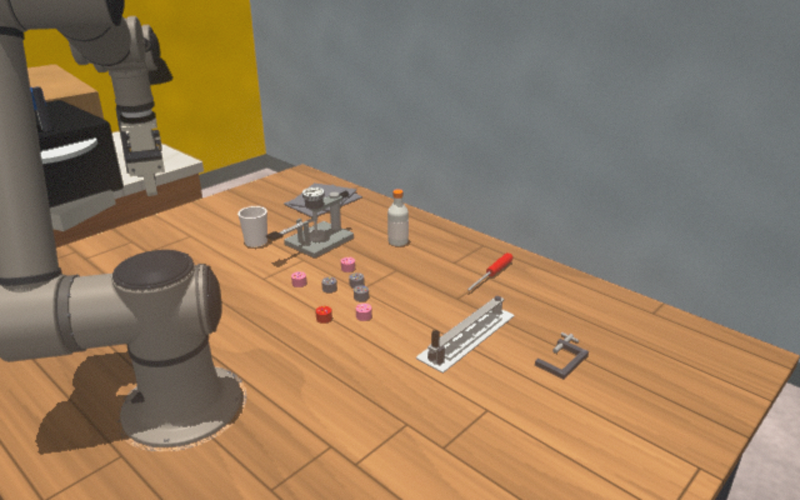

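```bash
python3 - <<'E'
from h import *
im=cv2.imread('pics/t0_raw.png')
a=cv2.resize(im[150:270,185:345],None,fx=5,fy=5,interpolation=cv2.INTER_CUBIC);cv2.imwrite('pics/t0a.png',a)
b=cv2.resize(im[175:275,370:480],None,fx=6,fy=6,interpolation=cv2.INTER_CUBIC);cv2.imwrite('pics/t0b.png',b)
# grey blanks
E
```

```text
(no output)
```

View pics/t0a.png

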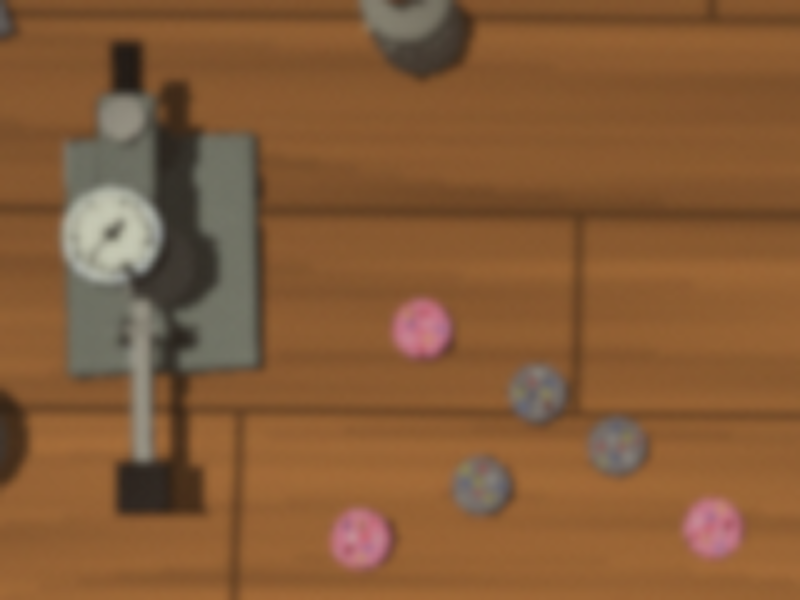

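View pics/t0b.png

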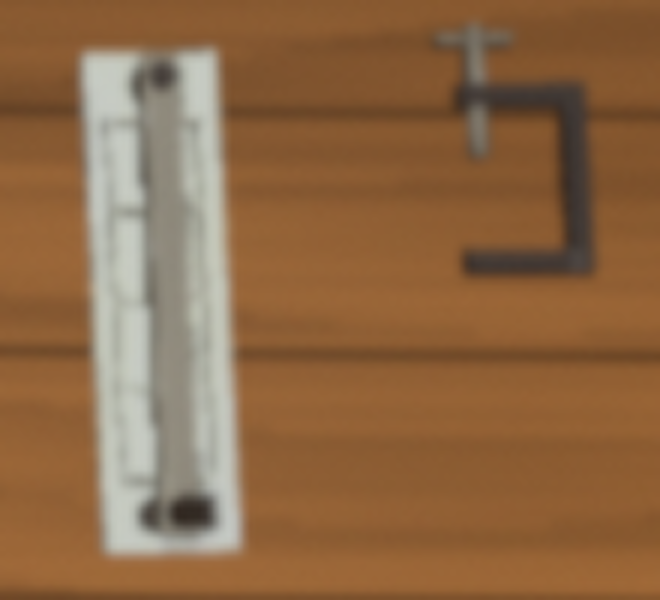

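```bash
python3 - <<'E'
from h import *
im=cv2.imread('pics/t0_raw.png')
for nm,(u,v) in dict(dial=(185+112/5,150+235/5)).items(): print(nm,px2w('top',u,v,.152))
p=lambda x,y,z:px2w('top',185+x/5,150+y/5,z).round(4)
print('pad',p(143,487,.081))
for q in((538,393),(617,446),(482,486)): print('bl',p(*q,.024))
print('base corners',[p(*q,.018) for q in((66,140),(255,133),(262,366),(70,377))])
p=lambda x,y,z:px2w('top',370+x/6,175+y/6,z).round(4)
print('tray corners',[p(*q,.004) for q in((82,52),(217,48),(243,550),(103,553))])
print('hinge',p(162,75,.04),'knob',p(195,512,.072), p(150,515,.072))
c=px2w('top',185+112/5,150+235/5,.152)
print(w2px('side',c))
# metric rectified dial views: north=+x world, left=+y
ims=cv2.imread('pics/s0_raw.png');out=[]
for n,I in(('top',im),('side',ims)):
    src=[];dst=[]
    for dx,dy in((1,1),(1,-1),(-1,-1),(-1,1)):
        src.append(w2px(n,c+[dx*.035,dy*.035,0]));dst.append([200-dy*200,200-dx*200])
    H=cv2.getPerspectiveTransform(np.float32(src),np.float32(dst))
    out.append(cv2.warpPerspective(I,H,(400,400),flags=cv2.INTER_CUBIC))
cv2.imwrite('pics/dial0.png',np.hstack(out))
u,v=w2px('side',px2w('top',370+188/6,175+512/6,.06));u,v=int(u),int(v)
save(ims,'tr0',(320,230,420,305),8)
E
```

```text
dial [0.58625503 0.30525094 0.152     ]
pad [0.4465 0.2975 0.081 ]
bl [0.5096 0.0678 0.024 ]
bl [0.4773 0.0185 0.024 ]
bl [0.4519 0.1013 0.024 ]
base corners [array([0.6675, 0.3689, 0.018 ]), array([0.673 , 0.2496, 0.018 ]), array([0.5254, 0.2403, 0.018 ]), array([0.5174, 0.3597, 0.018 ])]
tray corners [array([ 0.6571, -0.2178,  0.004 ]), array([ 0.6599, -0.2892,  0.004 ]), array([ 0.3966, -0.2983,  0.004 ]), array([ 0.3944, -0.226 ,  0.004 ])]
hinge [ 0.6387 -0.254   0.04  ] knob [ 0.4142 -0.262   0.072 ] [ 0.4125 -0.2398  0.072 ]
[249.85075808 152.1184452 ]
```

View pics/dial0.png

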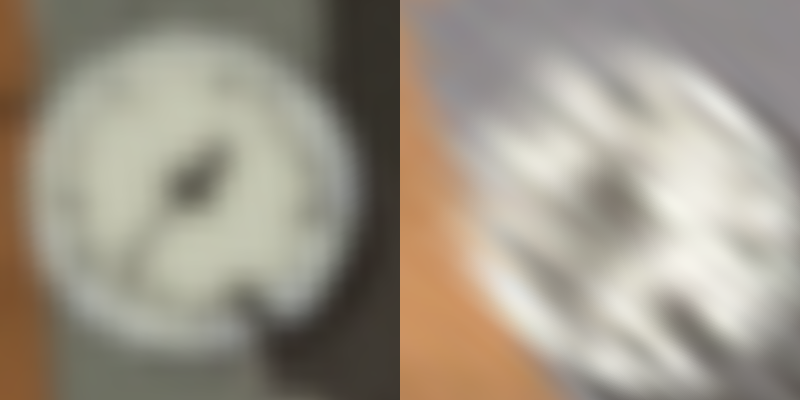

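The three grey speckled discs, at crop (538,393), (617,446) and (482,486), are the blanks. The pink and red discs are look-alikes. In the rectified dial, the centre is at (192,190), the thin needle end at (128,285) and the zero bar at (250,303), so the bezel needs about -61° about z.

Next I press the lever.

apply_moves --delta_pos '[[0.524,-0.426,0],[0.524,-0.426,0],[0.524,-0.426,0],[0.524,-0.426,0],[0.524,-0.426,0],[0.524,-0.426,0],[0.524,-0.426,-0.2],[0.524,-0.426,-0.25]]' --dr '[[0,0,1],[0,0,1],[0,0,1],[0,0,1],[0,0,1],[0,0,1],[0,0,1],[0,0,1]]' --jaw '[0,0,0,0,0,0,0,0]' --force 20

```text
time: 0.77
tool_pos: [0.4446, 0.3015, 0.1506]
tool_rot: [3.139, 0.006, -3.113]
contact_force: [0.5, 1.0, -1.2]
opening: 0.0434
grip_force: 0.0
```

```bash
python3 - <<'E'
from h import *
s=telemetry.observe();print(s['tool_pos'],s['tool_rot'],s['qpos'],s['opening'],s['contact_force'])
im=cv2.imread('pics/s0_raw.png')
K=lambda n,u,v,z:px2w(n,u/1.25,v/1.25,z).round(3)
print('glue',K('top',330,181,.15),'driver tip',K('top',455,226,.005),'mug',K('top',210,294,.09))
E
```

```text
[0.44459136 0.3014518  0.15057285] [ 3.13913347  0.00621199 -3.11319763] [ 4.53313473e-01  4.33083078e-01  1.60880186e+00 -3.60747927e-04
  1.09303438e+00 -1.14572072e+00] 0.04338688295116175 [ 0.49618556  0.99031708 -1.15523667]
glue [0.741 0.148 0.15 ] driver tip [ 0.666 -0.155  0.005] mug [0.481 0.432 0.09 ]
```

View pics/tr0.png

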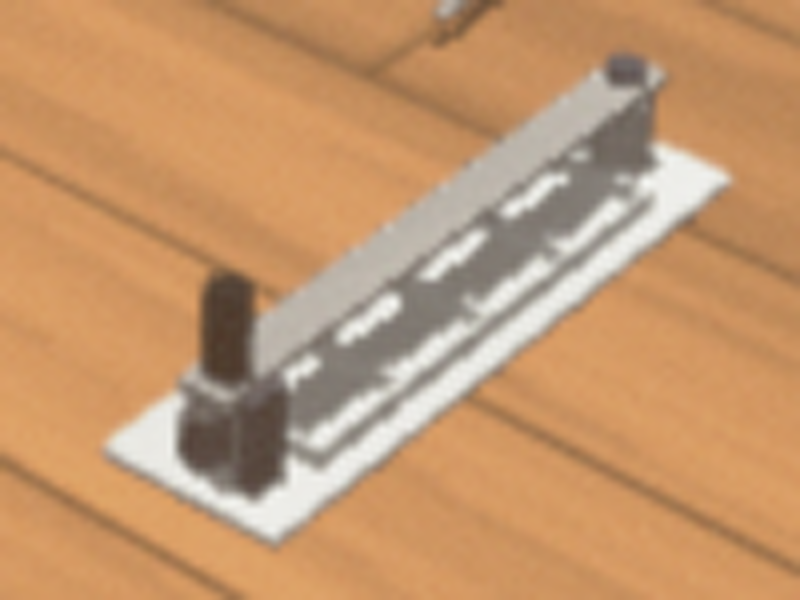

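The near-end knob stands at crop (228,280), with the cheek at (262,440). The hinge is at the far end (628,70), as assumed. Pressing down now.

apply_moves --delta_pos '[[0,0,0],[0,0,0],[0,0,-0.06],[0,0,-0.1],[0,0,-0.13],[0,0,-0.16],[0,0,-0.17],[0,0,-0.17]]' --dr '[[0,0,0],[0,0,0],[0,0,0],[0,0,0],[0,0,0],[0,0,0],[0,0,0],[0,0,0]]' --jaw '[0,0,0,0,0,0,0,0]'

```text
time: 1.43
tool_pos: [0.4408, 0.3038, 0.0826]
tool_rot: [3.141, 0.001, -3.109]
contact_force: [-0.1, 0.3, -0.6]
opening: 0.0
grip_force: 0.0
```

apply_moves --delta_pos '[[0.014,-0.016,0.01],[0.014,-0.016,0.01],[0.014,-0.016,-0.02],[0.014,-0.016,-0.04],[0.014,-0.016,-0.055],[0.014,-0.016,-0.065],[0.014,-0.016,-0.07],[0.014,-0.016,-0.07]]' --dr '[[0,0,0],[0,0,0],[0,0,0],[0,0,0],[0,0,0],[0,0,0],[0,0,0],[0,0,0]]' --jaw '[0,0,0,0,0,0,0,0]'

```text
time: 2.1
tool_pos: [0.4498, 0.2973, 0.0565]
tool_rot: [3.139, 0.008, -3.111]
contact_force: [2.0, -1.9, 14.9]
opening: 0.0005
grip_force: 6.6
```

apply_moves --delta_pos '[[0,0,-0.006],[0,0,-0.01],[0,0,-0.01],[0,0,-0.01]]' --dr '[[0,0,0],[0,0,0],[0,0,0],[0,0,0]]' --jaw '[0,0,0,0]'

```text
time: 2.43
tool_pos: [0.4502, 0.2974, 0.0553]
tool_rot: [3.138, 0.01, -3.11]
contact_force: [-3.6, -5.3, 36.2]
opening: 0.0003
grip_force: 17.9
```

```bash
python3 - <<'E'
from h import *
s=telemetry.observe();print(s['tool_pos'],s['contact_force'],s['qvel'])
E
```

```text
[0.45024757 0.29739479 0.05530511] [-3.64077805 -5.31336423 36.2358482 ] [ 0.00018072 -0.00147445  0.00159776  0.0020517  -0.00067776  0.00053849]
```

Firmly on the stop: 36 N with almost no further travel. Let it up.

apply_moves --delta_pos '[[0,0,0.05],[0,0,0.1],[0,0,0.2],[0,0,0.3],[0,0,0.35],[0,0,0.35],[0,0,0.35],[0,0,0.35]]' --dr '[[0,0,0],[0,0,0],[0,0,0],[0,0,0.2],[0,0,0.5],[0,0,0.8],[0,0,1],[0,0,1]]' --jaw '[0,0,0,0.85,0.85,0.85,0.85,0.85]'

```text
time: 3.1
tool_pos: [0.4468, 0.2963, 0.1907]
tool_rot: [-3.142, 0.002, -2.604]
contact_force: [0.4, -0.3, 0.4]
opening: 0.0291
grip_force: 0.0
```

```bash
python3 - <<'E'
from h import *
s=telemetry.observe();print(s['tool_pos'],s['tool_rot'],s['qpos'])
a=[]
for n in('top','side'):
    I=eyes.read_camera(n)[:,:,::-1];cv2.imwrite(f'pics/1{n}.png',I)
    u,v=w2px(n,(.5,.3,.1));u,v=int(u),int(v);a.append(cv2.resize(I[v-37:v+38,u-50:u+50],None,fx=4,fy=4,interpolation=cv2.INTER_CUBIC))
cv2.imwrite('pics/lev.png',np.hstack(a))
print(telemetry.observe()['tool_pos'])
E
```

```text
[0.44676446 0.29628763 0.19072228] [-3.14153277e+00  1.53510336e-03 -2.60397289e+00] [ 4.42534763e-01  3.92564507e-01  1.55170153e+00  9.25642012e-05
  1.19579277e+00 -1.66591512e+00]
[0.4466201  0.29622938 0.19011765]
```

View pics/lev.png

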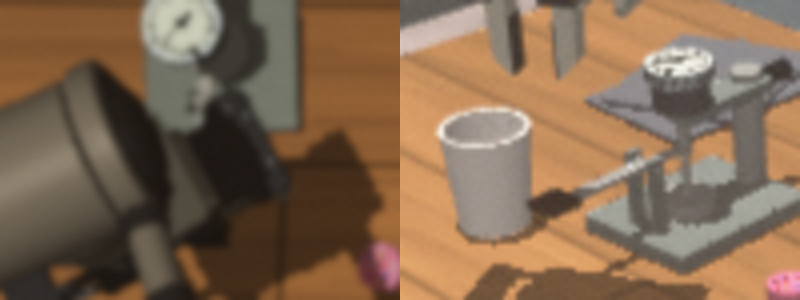

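The side view shows the lever back up and level, and the mug is untouched. Now the bezel.

apply_moves --delta_pos '[[0.1,0.01,0.02],[0.2,0.02,0.02],[0.3,0.025,0.02],[0.35,0.025,0.02],[0.351,0.025,0],[0.351,0.025,0],[0.351,0.025,0],[0.351,0.025,0]]' --dr '[[0,0,0],[0,0,0],[0,0,0],[0,0,0],[0,0,0],[0,0,0],[0,0,0],[0,0,0]]' --jaw '[0.85,0.85,0.85,0.85,0.85,0.85,0.85,0.85]'

```text
time: 3.87
tool_pos: [0.5858, 0.3065, 0.1898]
tool_rot: [3.141, -0.001, -2.61]
contact_force: [-0.2, 0.1, -0.3]
opening: 0.078
grip_force: 0.0
```

apply_moves --delta_pos '[[0.003,0,-0.04],[0.003,0,-0.08],[0.003,0,-0.12],[0.003,0,-0.15],[0.003,0,-0.16],[0.003,0,-0.16],[0.003,0,-0.16],[0.003,0,-0.16]]' --dr '[[0,0,0],[0,0,0],[0,0,0],[0,0,0],[0,0,0],[0,0,0],[0,0,0],[0,0,0]]' --jaw '[0.85,0.85,0.85,0.85,0.85,0.85,0.85,0.85]'

```text
time: 4.53
tool_pos: [0.5886, 0.3067, 0.1271]
tool_rot: [-3.141, 0.002, -2.61]
contact_force: [-0.5, 0.2, -0.1]
opening: 0.0781
grip_force: 0.0
```

apply_moves --delta_pos '[[0,0,0],[0,0,0],[0,0,0],[0,0,0],[0,0,0],[0,0,0],[0,0,0],[0,0,0]]' --dr '[[0,0,0],[0,0,0],[0,0,0],[0,0,0],[0,0,0],[0,0,0],[0,0,0],[0,0,0]]' --jaw '[0.5,0.5,0.5,0.5,0.5,0.5,0.5,0.5]' --force 20

```text
time: 5.2
tool_pos: [0.5884, 0.3063, 0.1259]
tool_rot: [-3.141, 0.0, -2.61]
contact_force: [0.2, -0.8, 2.5]
opening: 0.0554
grip_force: 20.0
```

apply_moves --delta_pos '[[0,0,0],[0,0,0],[0,0,0],[0,0,0],[0,0,0],[0,0,0],[0,0,0],[0,0,0]]' --dr '[[0,0,-0.16],[0,0,-0.32],[0,0,-0.48],[0,0,-0.64],[0,0,-0.8],[0,0,-0.9],[0,0,-1],[0,0,-1]]' --jaw '[0.5,0.5,0.5,0.5,0.5,0.5,0.5,0.5]'

```text
time: 5.87
tool_pos: [0.5885, 0.3058, 0.1259]
tool_rot: [-3.141, 0.001, -3.112]
contact_force: [0.1, -2.2, 0.9]
opening: 0.0558
grip_force: 1.4
```

apply_moves --delta_pos '[[0,0,0],[0,0,0],[0,0,0],[0,0,0],[0,0,0],[0,0,0],[0,0,0],[0,0,0]]' --dr '[[0,0,-0.16],[0,0,-0.32],[0,0,-0.48],[0,0,-0.64],[0,0,-0.8],[0,0,-0.9],[0,0,-1],[0,0,-1]]' --jaw '[0.5,0.5,0.5,0.5,0.5,0.5,0.5,0.5]'

```text
time: 6.53
tool_pos: [0.5887, 0.305, 0.1258]
tool_rot: [-3.14, 0.001, 2.671]
contact_force: [0.8, -5.8, 3.0]
opening: 0.0552
grip_force: 20.0
```

The grip slackened during the first part of the turn. I'll release, back off and look.

apply_moves --delta_pos '[[0,0,0],[0,0,0],[0,0,0],[0,0,0.08],[0,0,0.16],[-0.1,0,0.16],[-0.2,0,0.16],[-0.3,0,0.16]]' --dr '[[0,0,0],[0,0,0],[0,0,0],[0,0,0],[0,0,0],[0,0,0],[0,0,0],[0,0,0]]' --jaw '[0.85,0.85,0.85,0.85,0.85,0.85,0.85,0.85]'

```text
time: 7.2
tool_pos: [0.4669, 0.3065, 0.1897]
tool_rot: [3.14, 0.0, 2.673]
contact_force: [-0.7, 0.4, 0.7]
opening: 0.078
grip_force: 0.0
```

```bash
cat >> h.py <<'E'
def dial(name,N=6):
    c=np.array([.588,.3065,.152]);out=[]
    I=np.mean([eyes.read_camera('top')[:,:,::-1].astype(np.float32) for _ in range(N)],0).astype(np.uint8)
    src=[];dst=[]
    for dx,dy in((1,1),(1,-1),(-1,-1),(-1,1)):
        src.append(w2px('top',c+[dx*.032,dy*.032,0]));dst.append([200-dy*200,200-dx*200])
    H=cv2.getPerspectiveTransform(np.float32(src),np.float32(dst))
    o=cv2.warpPerspective(I,H,(400,400),flags=cv2.INTER_LANCZOS4)
    p=cv2.warpPolar(o,(200,400),(200,200),200,cv2.INTER_LINEAR)
    return o,p
E
python3 - <<'E'
from h import *
o,p=dial('d1');cv2.imwrite('pics/d1.png',np.hstack([o,p]))
s=telemetry.observe();print(s['tool_pos'],s['tool_rot'],s['opening'],s['qpos'])
E
```

```text
[0.46950714 0.30679781 0.19003923] [3.13989892e+00 1.25162089e-03 2.67304866e+00] 0.07855703104801615 [ 4.42121005e-01  4.36753778e-01  1.48292272e+00  5.32055546e-05
  1.21981074e+00 -6.60150625e-01]
```

View pics/d1.png

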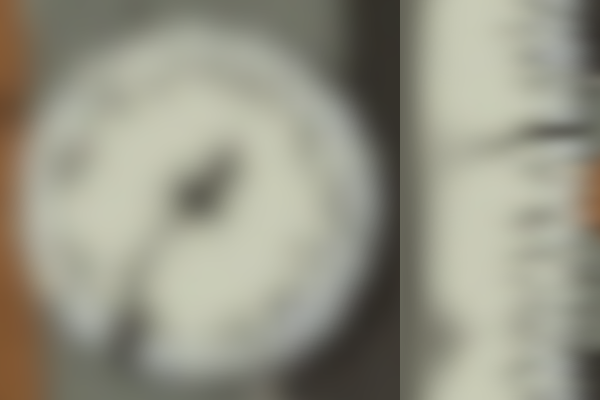

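```bash
python3 - <<'E'
from h import *
def tr(o,lo,hi):
    g=cv2.cvtColor(o,cv2.COLOR_BGR2GRAY).astype(float);r=[]
    for y in list(range(140,200,15))+list(range(215,370,10)):
        cx=200-(y-200)*.55 ;xs=np.arange(int(cx-45),int(cx+46));w=g[y,xs];w=np.clip(np.percentile(w,70)-w,0,None)**2;w[w<.2*w.max()]=0
        r.append((y,round(float((w*xs).sum()/w.sum()),1),round(float(w.max()**.5))))
    return r
o=cv2.imread('pics/d1.png')[:,:400];print(tr(o,0,0))
g=cv2.cvtColor(o,cv2.COLOR_BGR2GRAY);print(g[200,::10],g[::10,200])
E
```

```text
[(140, 226.8, 17), (155, 222.5, 33), (170, 215.8, 41), (185, 204.2, 49), (215, 195.6, 39), (225, 189.5, 18), (235, 170.2, 10), (245, 154.1, 15), (255, 144.5, 23), (265, 139.0, 29), (275, 134.3, 35), (285, 131.3, 39), (295, 129.9, 41), (305, 130.5, 42), (315, 130.4, 48), (325, 129.2, 51), (335, 126.3, 44), (345, 122.6, 32), (355, 119.6, 21), (365, 118.9, 14)]
[105 120 140 161 176 181 183 187 192 195 198 200 200 198 195 187 173 151
 126 106 101 112 133 159 179 192 198 200 200 198 194 186 175 165 160 159
 153 132 101  72] [113 121 136 154 167 172 172 174 179 188 195 198 198 195 190 180 162 142
 119 101 101 116 144 171 187 195 199 200 201 201 200 197 193 188 184 180
 168 149 127 111]
```

```bash
cat >> h.py <<'E'
def warp(I):
    c=np.array([.588,.3065,.152]);src=[];dst=[]
    for dx,dy in((1,1),(1,-1),(-1,-1),(-1,1)):
        src.append(w2px('top',c+[dx*.032,dy*.032,0]));dst.append([200-dy*200,200-dx*200])
    return cv2.warpPerspective(I,cv2.getPerspectiveTransform(np.float32(src),np.float32(dst)),(400,400),flags=cv2.INTER_LANCZOS4)
def prof(g,c,radii,lo,hi,sign=-1):
    """dark centroid angle (deg, world ccw from +x) per radius, px"""
    r=[]
    for R in radii:
        a=np.arange(lo,hi,.5);A=np.radians(a)
        x=(c[0]-R*np.sin(A)).astype(np.float32);y=(c[1]-R*np.cos(A)).astype(np.float32)
        w=cv2.remap(g.astype(np.float32),x[None],y[None],cv2.INTER_LINEAR)[0]
        w=np.clip(np.percentile(w,60)-w,0,None);w[w<.4*w.max()]=0
        r.append((R,round(float((w*a).sum()/w.sum()),1),int(w.max())))
    return r
E
python3 - <<'E'
from h import *
g0=cv2.cvtColor(warp(cv2.imread('pics/t0_raw.png')),cv2.COLOR_BGR2GRAY).astype(float)
g1=cv2.cvtColor(cv2.imread('pics/d1.png')[:,:400],cv2.COLOR_BGR2GRAY).astype(float)
for c in((199,195),(201,200)):
    print(c,'needle',prof(g0,c,range(50,150,12),120,175))
    print('tail',prof(g0,c,range(30,75,10),290,350))
    print('zero0',prof(g0,c,range(115,185,12),190,225))
    print('zero1 diff',prof(g1-g0,c,range(115,185,12),130,180))
E
```

```text
(199, 195) needle [(50, 136.6, 8), (62, 137.8, 10), (74, 138.8, 14), (86, 140.2, 18), (98, 141.5, 22), (110, 143.4, 21), (122, 145.8, 16), (134, 140.3, 7), (146, 125.8, 12)]
tail [(30, 315.8, 7), (40, 317.6, 9), (50, 319.0, 11), (60, 320.5, 10), (70, 322.7, 6)]
zero0 [(115, 203.7, 14), (127, 203.7, 24), (139, 204.6, 34), (151, 205.9, 43), (163, 207.3, 48), (175, 208.5, 42)]
zero1 diff [(115, 150.0, 11), (127, 151.8, 32), (139, 152.9, 53), (151, 153.4, 68), (163, 153.8, 71), (175, 154.2, 59)]
(201, 200) needle [(50, 132.1, 13), (62, 133.5, 13), (74, 135.5, 15), (86, 137.4, 18), (98, 139.3, 21), (110, 141.6, 19), (122, 143.9, 14), (134, 134.9, 6), (146, 125.0, 15)]
tail [(30, 326.4, 7), (40, 325.3, 11), (50, 326.0, 13), (60, 326.7, 12), (70, 327.7, 8)]
zero0 [(115, 203.8, 17), (127, 204.1, 26), (139, 205.2, 37), (151, 206.8, 44), (163, 208.0, 45), (175, 209.4, 38)]
zero1 diff [(115, 148.9, 15), (127, 150.8, 37), (139, 151.6, 56), (151, 152.0, 70), (163, 152.4, 69), (175, 152.8, 52)]
```

apply_moves --delta_pos '[[0.1,0,0],[0.2,0,0],[0.297,-0.002,0],[0.297,-0.002,0],[0.297,-0.002,-0.06],[0.297,-0.002,-0.12],[0.297,-0.002,-0.16],[0.297,-0.002,-0.16]]' --dr '[[0,0,0],[0,0,0],[0,0,0],[0,0,0],[0,0,0],[0,0,0],[0,0,0],[0,0,0]]' --jaw '[0.85,0.85,0.85,0.85,0.85,0.85,0.85,0.85]'

```text
time: 8.17
tool_pos: [0.5863, 0.3043, 0.1207]
tool_rot: [-3.136, -0.005, 2.672]
contact_force: [-0.5, 0.3, -0.4]
opening: 0.0782
grip_force: 0.0
```

apply_moves --delta_pos '[[0,0,0],[0,0,0],[0,0,0],[0,0,0],[0,0,0],[0,0,0],[0,0,0],[0,0,0]]' --dr '[[0,0,0],[0,0,0],[0,0,0],[0,0,0],[0,0,-0.1],[0,0,-0.25],[0,0,-0.39],[0,0,-0.39]]' --jaw '[0.5,0.5,0.5,0.5,0.5,0.5,0.5,0.5]'

```text
time: 8.83
tool_pos: [0.5877, 0.3055, 0.1272]
tool_rot: [3.14, 0.002, 2.475]
contact_force: [-0.1, -1.2, 3.8]
opening: 0.0553
grip_force: 20.0
```

apply_moves --delta_pos '[[0,0,0],[0,0,0],[0,0,0],[0,0,0],[0,0,0.08],[0,0,0.16],[-0.1,0,0.16],[-0.2,0,0.16]]' --dr '[[0,0,0],[0,0,0],[0,0,0],[0,0,0],[0,0,0],[0,0,0],[0,0,0],[0,0,0]]' --jaw '[0.5,0.85,0.85,0.85,0.85,0.85,0.85,0.85]'

```text
time: 9.5
tool_pos: [0.5088, 0.306, 0.1915]
tool_rot: [3.136, 0.003, 2.477]
contact_force: [-0.5, 0.2, -0.9]
opening: 0.0779
grip_force: 0.0
```

apply_moves --delta_pos '[[-0.1,0,0],[-0.1,0,0]]' --dr '[[0,0,0],[0,0,0]]' --jaw '[0.85,0.85]'

```text
time: 9.67
tool_pos: [0.4584, 0.3048, 0.1882]
tool_rot: [-3.134, -0.006, 2.481]
contact_force: [-0.1, 1.3, -0.0]
opening: 0.078
grip_force: 0.0
```

```bash
python3 - <<'E'
from h import *
I=eyes.read_camera('top')[:,:,::-1];cv2.imwrite('pics/t2_raw.png',I)
S=eyes.read_camera('side')[:,:,::-1];cv2.imwrite('pics/s2_raw.png',S)
o=warp(I);u,v=w2px('side',(.588,.306,.152));u,v=int(u),int(v)
z=cv2.resize(S[v-16:v+17,u-16:u+17],(400,400),interpolation=cv2.INTER_CUBIC)
cv2.imwrite('pics/d2.png',np.hstack([o,z]))
g=cv2.cvtColor(o,cv2.COLOR_BGR2GRAY).astype(float)
g0=cv2.cvtColor(warp(cv2.imread('pics/t0_raw.png')),cv2.COLOR_BGR2GRAY).astype(float)
for c in((199,195),(201,200)):
    print('zero2 diff',prof(g-g0,c,range(115,185,12),115,175))
s=telemetry.observe();print(s['tool_pos'],s['tool_rot'],s['opening'])
E
```

```text
zero2 diff [(115, 142.1, 20), (127, 143.1, 37), (139, 143.1, 49), (151, 142.5, 56), (163, 142.0, 61), (175, 141.9, 54)]
zero2 diff [(115, 140.4, 23), (127, 141.3, 39), (139, 141.3, 49), (151, 140.7, 57), (163, 140.3, 61), (175, 140.4, 52)]
[0.46576528 0.30584156 0.18994495] [ 3.14148775e+00 -6.96203350e-05  2.47988986e+00] 0.07797404759971381
```

View pics/d2.png

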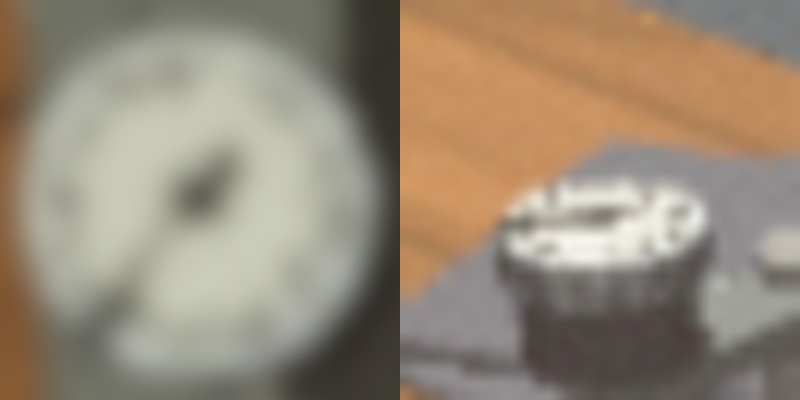

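```bash
python3 - <<'E'
from h import *
from scipy.optimize import least_squares
from scipy.special import erf
for f in('t0_raw','t2_raw'):
    g=cv2.cvtColor(warp(cv2.imread(f'pics/{f}.png')),cv2.COLOR_BGR2GRAY).astype(float)
    Y,X=np.mgrid[0:400:4,0:400:4].astype(float);G=g[::4,::4]
    m=np.hypot(X-200,Y-196)<(100 if f[1]=='0' else 95)
    def seg(p,th,s,l0,l1):
        d=np.array([-np.sin(th),-np.cos(th)]);u=(X-p[0])*d[0]+(Y-p[1])*d[1];v=-(X-p[0])*d[1]+(Y-p[1])*d[0]
        return np.exp(-v*v/2/s/s)*(erf((u-l0)/s/1.41)-erf((u-l1)/s/1.41))/2
    def mod(q):
        cx,cy,th,s,a1,a2,a3,lt,b,bx,by,s2=q;p=(cx,cy)
        return b+bx*(X-200)/100+by*(Y-200)/100-a1*seg(p,th,s,0,112)-a2*seg(p,th,s2,-lt,0)-a3*np.exp(-((X-cx)**2+(Y-cy)**2)/2/s2**2)
    for th0 in(138,145,150):
        r=least_squares(lambda q:(mod(q)-G)[m],[200,196,np.radians(th0),12,25,40,40,50,200,0,0,15],x_scale=[5,5,.1,3,10,10,10,10,10,5,5,3])
        print(f,np.degrees(r.x[2]).round(1),r.x[:2].round(1),r.x[3:8].round(1),r.cost.round())
E
```

```text
t0_raw 138.7 [195.7 199.2] [17.9 24.8 66.5 51.5 61.8] 8566.0
t0_raw 138.7 [195.7 199.2] [17.9 24.8 66.5 51.5 61.8] 8566.0
t0_raw 138.7 [195.7 199.2] [17.9 24.8 66.5 51.5 61.8] 8566.0
t2_raw 138.3 [195.5 199.6] [17.8 24.7 69.9 52.4 60.5] 5657.0
t2_raw 138.3 [195.5 199.6] [17.8 24.7 69.9 52.4 60.5] 5657.0
t2_raw 138.3 [195.5 199.6] [17.8 24.7 69.9 52.4 60.5] 5657.0
```

```bash
python3 - <<'E'
from h import *
g=cv2.cvtColor(warp(cv2.imread('pics/t2_raw.png')),cv2.COLOR_BGR2GRAY).astype(float)
for c in((199,195),(200,198)):
    P=np.array([(c[0]-R*np.sin(np.radians(a)),c[1]-R*np.cos(np.radians(a))) for R,a,_ in prof(g,c,range(50,180,8),115,170)])
    print(P.round(0).tolist())
E
```

```text
[[164.0, 231.0], [160.0, 238.0], [155.0, 244.0], [151.0, 251.0], [146.0, 258.0], [141.0, 264.0], [137.0, 271.0], [134.0, 279.0], [131.0, 286.0], [127.0, 294.0], [122.0, 300.0], [117.0, 306.0], [110.0, 311.0], [104.0, 316.0], [99.0, 322.0], [94.0, 329.0], [90.0, 335.0]]
[[163.0, 232.0], [159.0, 239.0], [154.0, 246.0], [150.0, 252.0], [145.0, 259.0], [141.0, 266.0], [136.0, 273.0], [133.0, 280.0], [130.0, 288.0], [126.0, 295.0], [121.0, 301.0], [115.0, 307.0], [109.0, 312.0], [103.0, 318.0], [97.0, 323.0], [93.0, 330.0], [88.0, 337.0]]
```

The zero bar now lies on the needle's line: the dark ridge runs straight from (164,231) to (90,335). The dial is done. Next is the keeper.

apply_moves --delta_pos '[[-0.01,-0.09,0],[-0.02,-0.18,0],[-0.03,-0.27,0],[-0.04,-0.36,0],[-0.05,-0.45,0],[-0.06,-0.54,0],[-0.065,-0.63,0],[-0.065,-0.71,0]]' --dr '[[0,0,0.1],[0,0,0.2],[0,0,0.3],[0,0,0.4],[0,0,0.5],[0,0,0.6],[0,0,0.7],[0,0,0.7]]' --jaw '[0.5,0.5,0.5,0.5,0.5,0.5,0.5,0.5]'

```text
time: 10.43
tool_pos: [0.4421, 0.0189, 0.19]
tool_rot: [3.141, 0.002, 2.83]
contact_force: [1.4, 0.3, -0.0]
opening: 0.0461
grip_force: 0.0
```

apply_moves --delta_pos '[[-0.01,-0.09,0],[-0.02,-0.18,0],[-0.03,-0.27,0],[-0.04,-0.36,0],[-0.05,-0.45,0],[-0.06,-0.54,0],[-0.065,-0.63,0],[-0.065,-0.7,0]]' --dr '[[0,0,0.1],[0,0,0.2],[0,0,0.3],[0,0,0.4],[0,0,0.5],[0,0,0.6],[0,0,0.7],[0,0,0.7]]' --jaw '[0.5,0.5,0.5,0.5,0.5,0.5,0.5,0.5]'

```text
time: 11.1
tool_pos: [0.4154, -0.2628, 0.1899]
tool_rot: [-3.14, 0.001, -3.104]
contact_force: [0.9, -0.1, -0.1]
opening: 0.0461
grip_force: 0.0
```

apply_moves --delta_pos '[[0,0,0],[0,0,0],[0,0,0]]' --dr '[[0,0,0],[0,0,0],[0,0,0]]' --jaw '[0.5,0.5,0.5]'

```text
time: 11.35
tool_pos: [0.4154, -0.2588, 0.1893]
tool_rot: [3.141, -0.0, -3.106]
contact_force: [-0.3, 0.7, -0.0]
opening: 0.0458
grip_force: 0.0
```

```bash
python3 - <<'E'
from h import *
s=telemetry.observe();print(s['tool_pos'],s['tool_rot'],s['qpos'])
print('knob side',px2w('side',320+228/8,230+282/8,.072),'hinge',px2w('side',320+628/8,230+72/8,.042))
print('blanks side',[px2w('side',u/1.25,v/1.25,.022).round(4) for u,v in((329,283),(356,279),(361,291))])
# grey blob detection in top
im=cv2.imread('pics/t2_raw.png');hsv=cv2.cvtColor(im,cv2.COLOR_BGR2HSV)
m=((hsv[:,:,1]<110)&(hsv[:,:,2]>50)).astype(np.uint8);m[:,:250]=0;m[:,345:]=0;m[:200]=0;m[290:]=0
n,l,st,ce=cv2.connectedComponentsWithStats(m)
for i in range(1,n):
    if st[i,4]>40:print(st[i,4],ce[i].round(1),px2w('top',*ce[i],.024).round(4),hsv[l==i].mean(0).round())
E
```

```text
[ 0.41535203 -0.2588332   0.18934532] [ 3.14103234e+00 -2.74421652e-05 -3.10625071e+00] [-7.14287632e-01  3.12816408e-01  1.67756383e+00  4.28516121e-04
  1.15161431e+00 -2.32060038e+00]
knob side [ 0.41407198 -0.26363747  0.072     ] hinge [ 0.63441585 -0.2598268   0.042     ]
blanks side [array([0.4445, 0.0904, 0.022 ]), array([0.5005, 0.0567, 0.022 ]), array([0.4714, 0.0094, 0.022 ])]
98 [269.1 215.4] [0.5501 0.1414 0.024 ] [148.  99. 188.]
114 [292.2 228.2] [0.5109 0.0691 0.024 ] [ 26.  49. 118.]
111 [308.  238.6] [0.4791 0.0199 0.024 ] [ 18.  51. 123.]
112 [280.7 246.7] [0.4533 0.1034 0.024 ] [ 23.  53. 124.]
100 [327.  255.3] [ 0.4285 -0.039   0.024 ] [140.  96. 191.]
68 [258.3 256.4] [0.423  0.1716 0.024 ] [157. 100. 169.]
```

apply_moves --delta_pos '[[-0.003,-0.009,-0.08],[-0.003,-0.009,-0.16],[-0.003,-0.009,-0.24],[-0.003,-0.009,-0.3],[-0.003,-0.009,-0.34],[-0.003,-0.009,-0.35],[-0.003,-0.009,-0.35],[-0.003,-0.009,-0.35]]' --dr '[[0,0,0],[0,0,0],[0,0,0],[0,0,0],[0,0,0],[0,0,0],[0,0,0],[0,0,0]]' --jaw '[0.5,0.5,0.5,0.5,0.5,0.5,0.5,0.5]'

```text
time: 12.02
tool_pos: [0.4146, -0.2619, 0.0504]
tool_rot: [-3.141, 0.001, -3.104]
contact_force: [0.6, -0.1, 0.9]
opening: 0.0461
grip_force: 0.0
```

apply_moves --delta_pos '[[0,0,0],[0,0,0],[0,0,0],[0,0,0],[0,0,0],[0,0,0]]' --dr '[[0,0,0],[0,0,0],[0,0,0],[0,0,0],[0,0,0],[0,0,0]]' --jaw '[0.05,0.05,0.05,0.05,0.05,0.05]' --force 10

```text
time: 12.52
tool_pos: [0.4139, -0.2615, 0.0499]
tool_rot: [3.141, 0.0, -3.106]
contact_force: [1.1, 4.0, 3.2]
opening: 0.0155
grip_force: 10.0
```

```bash
python3 - <<'E'
from h import *
s=telemetry.observe();print(s['tool_pos'],s['opening'],s['contact_force'])
h=np.array([.6387,-.2545]);k=s['tool_pos'][:2];d=k-h;print(np.hypot(*d))
for t in np.linspace(0,1.3,15)[1:]:
    c,q=np.cos(-t),np.sin(-t);p=h+[c*d[0]-q*d[1],q*d[0]+c*d[1]];print(t.round(2),((p-k)/.4).round(3))
E
```

```text
[ 0.41385871 -0.2615082   0.0499072 ] 0.015513360493556292 [1.13488785 4.03921046 3.20211814]
0.22495048853891428
0.09 [0.001 0.052]
0.19 [0.006 0.104]
0.28 [0.017 0.155]
0.37 [0.032 0.205]
0.46 [0.052 0.254]
0.56 [0.076 0.3  ]
0.65 [0.104 0.344]
0.74 [0.136 0.385]
0.84 [0.172 0.423]
0.93 [0.211 0.457]
1.02 [0.254 0.488]
1.11 [0.299 0.514]
1.21 [0.346 0.537]
1.3 [0.395 0.554]
```

apply_moves --delta_pos '[[0.001,0.052,0],[0.006,0.104,0],[0.017,0.155,0],[0.032,0.205,0],[0.052,0.254,0],[0.076,0.3,0],[0.104,0.344,0],[0.104,0.344,0]]' --dr '[[0,0,0],[0,0,0],[0,0,0],[0,0,0],[0,0,0],[0,0,0],[0,0,0],[0,0,0]]' --jaw '[0.05,0.05,0.05,0.05,0.05,0.05,0.05,0.05]'

```text
time: 13.18
tool_pos: [0.4564, -0.1222, 0.0497]
tool_rot: [3.141, 0.0, -3.103]
contact_force: [-1.1, 0.4, 3.1]
opening: 0.016
grip_force: 10.0
```

apply_moves --delta_pos '[[0.032,0.041,0],[0.068,0.079,0],[0.107,0.113,0],[0.15,0.144,0],[0.195,0.17,0],[0.242,0.193,0],[0.291,0.21,0],[0.291,0.21,0]]' --dr '[[0,0,0],[0,0,0],[0,0,0],[0,0,0],[0,0,0],[0,0,0],[0,0,0],[0,0,0]]' --jaw '[0.05,0.05,0.05,0.05,0.05,0.05,0.05,0.05]'

```text
time: 13.85
tool_pos: [0.5743, -0.0395, 0.0495]
tool_rot: [3.141, 0.002, -3.104]
contact_force: [-2.4, 2.4, 4.9]
opening: 0.0153
grip_force: 10.0
```

Knob was held throughout and stands at about 1.27 rad. Release, lift, move aside and re-locate the blanks.

apply_moves --delta_pos '[[0,0,0],[0,0,0],[0,0,0],[0,0,0.1],[0,0,0.2],[0,0,0.3],[-0.05,-0.1,0.32],[-0.1,-0.2,0.32]]' --dr '[[0,0,0],[0,0,0],[0,0,0],[0,0,0],[0,0,0],[0,0,0],[0,0,0],[0,0,0]]' --jaw '[0.62,0.62,0.62,0.62,0.62,0.62,0.62,0.62]'

```text
time: 14.52
tool_pos: [0.5361, -0.1149, 0.1814]
tool_rot: [-3.139, 0.007, -3.102]
contact_force: [1.1, -1.3, -1.3]
opening: 0.0565
grip_force: 0.0
```

apply_moves --delta_pos '[[-0.05,-0.1,0],[-0.1,-0.2,0],[-0.15,-0.3,0],[-0.15,-0.35,0],[-0.15,-0.35,0]]' --dr '[[0,0,0],[0,0,0],[0,0,0],[0,0,0],[0,0,0]]' --jaw '[0.62,0.62,0.62,0.62,0.62]'

```text
time: 14.93
tool_pos: [0.4727, -0.2599, 0.1778]
tool_rot: [-3.139, 0.0, -3.111]
contact_force: [0.4, 0.4, 0.1]
opening: 0.0567
grip_force: 0.0
```

```bash
cat >> h.py <<'E'
def blanks(name):
    im=eyes.read_camera('top')[:,:,::-1];cv2.imwrite(f'pics/{name}_raw.png',im)
    hsv=cv2.cvtColor(im,cv2.COLOR_BGR2HSV)
    m=((hsv[:,:,1]<110)&(hsv[:,:,2]>50)).astype(np.uint8);m[:,225:][:, 150:]=0;m[:,:250]=0;m[:190]=0;m[300:]=0
    n,l,st,ce=cv2.connectedComponentsWithStats(m)
    for i in range(1,n):
        if st[i,4]>40:print(st[i,4],ce[i].round(1),px2w('top',*ce[i],.024).round(4),'hue',hsv[l==i].mean(0).round())
    s=telemetry.observe();print('tcp',s['tool_pos'].round(4),s['tool_rot'].round(3),s['opening'])
    return im
E
python3 - <<'E'
from h import *
im=blanks('t3')
save(im,'t3',(230,160,430,290),4)
E
```

```text
409 [349.5 201.3] [ 0.5966 -0.1082  0.024 ] hue [ 19.  51. 136.]
97 [269.1 215.3] [0.5504 0.1417 0.024 ] hue [144.  99. 189.]
114 [292.2 228.2] [0.5109 0.0691 0.024 ] hue [ 23.  49. 118.]
111 [308.  238.6] [0.4791 0.0199 0.024 ] hue [ 19.  51. 123.]
111 [280.8 246.7] [0.4535 0.1033 0.024 ] hue [ 24.  54. 124.]
98 [327.  255.3] [ 0.4285 -0.039   0.024 ] hue [143.  96. 190.]
106 [256.8 257.3] [0.4202 0.1762 0.024 ] hue [147.  97. 187.]
263 [369.5 287.4] [ 0.3326 -0.1689  0.024 ] hue [16. 74. 67.]
132 [287.9 296.2] [0.304  0.0785 0.024 ] hue [16. 80. 71.]
tcp [ 0.4733 -0.2574  0.1776] [-3.141  0.    -3.111] 0.05698925704678198
```

View pics/t3.png

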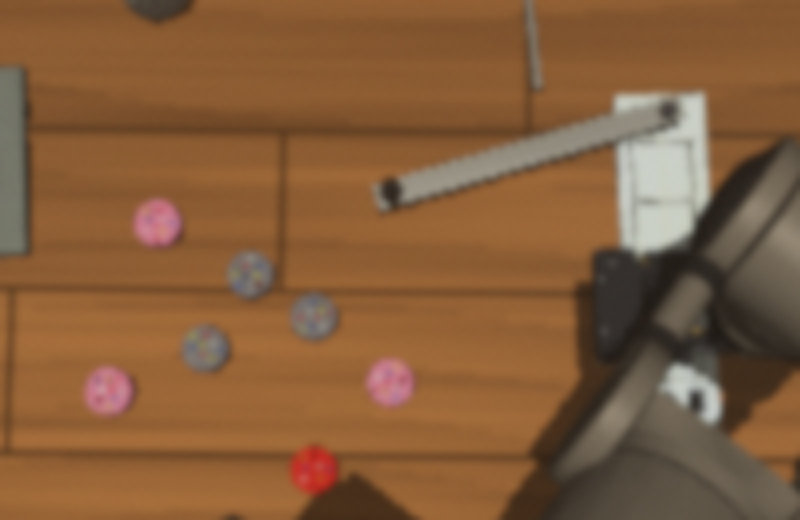

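Three grey blanks, at crop (250,274), (314,316) and (205,348), haven't moved, and the bar is open with its knob at (388,190). Picking the blank at (314,316).

apply_moves --delta_pos '[[0.003,0.09,0],[0.006,0.18,0],[0.009,0.27,-0.03],[0.012,0.36,-0.06],[0.012,0.45,-0.1],[0.012,0.54,-0.14],[0.012,0.63,-0.18],[0.012,0.691,-0.2]]' --dr '[[0,0,0],[0,0,0],[0,0,0],[0,0,0],[0,0,0],[0,0,0],[0,0,0],[0,0,0]]' --jaw '[0.62,0.62,0.62,0.62,0.62,0.62,0.62,0.62]'

```text
time: 15.65
tool_pos: [0.4775, 0.0256, 0.096]
tool_rot: [3.14, -0.003, -3.104]
contact_force: [-0.5, -0.1, -0.2]
opening: 0.057
grip_force: 0.0
```

apply_moves --delta_pos '[[0,0,0],[0,0,0],[0,0,0]]' --dr '[[0,0,0],[0,0,0],[0,0,0]]' --jaw '[0.62,0.62,0.62]'

```text
time: 15.9
tool_pos: [0.4797, 0.022, 0.0979]
tool_rot: [-3.141, 0.001, -3.104]
contact_force: [0.6, -0.6, 0.7]
opening: 0.0569
grip_force: 0.0
```

apply_moves --delta_pos '[[-0.004,-0.007,-0.05],[-0.004,-0.007,-0.1],[-0.004,-0.007,-0.15],[-0.004,-0.007,-0.19],[-0.004,-0.007,-0.21],[-0.004,-0.007,-0.22],[-0.004,-0.007,-0.22],[-0.004,-0.007,-0.22]]' --dr '[[0,0,0],[0,0,0],[0,0,0],[0,0,0],[0,0,0],[0,0,0],[0,0,0],[0,0,0]]' --jaw '[0.62,0.62,0.62,0.62,0.62,0.62,0.62,0.62]'

```text
time: 16.57
tool_pos: [0.4786, 0.0187, 0.0102]
tool_rot: [-3.141, 0.001, -3.106]
contact_force: [0.5, -0.2, -0.1]
opening: 0.0569
grip_force: 0.0
```

apply_moves --delta_pos '[[0,0,0],[0,0,0],[0,0,0],[0,0,0],[0,0,0],[0,0,0]]' --dr '[[0,0,0],[0,0,0],[0,0,0],[0,0,0],[0,0,0],[0,0,0]]' --jaw '[0.2,0.2,0.2,0.2,0.2,0.2]' --force 15

```text
time: 17.07
tool_pos: [0.4783, 0.0192, 0.0099]
tool_rot: [-3.142, 0.001, -3.105]
contact_force: [-0.3, -0.2, 5.6]
opening: 0.0356
grip_force: 15.0
```

apply_moves --delta_pos '[[0,0,0.05],[0,0,0.1],[0,0,0.16],[0,0,0.16]]' --dr '[[0,0,0],[0,0,0],[0,0,0],[0,0,0]]' --jaw '[0.2,0.2,0.2,0.2]'

```text
time: 17.4
tool_pos: [0.4803, 0.019, 0.077]
tool_rot: [-3.141, 0.006, -3.105]
contact_force: [1.6, -0.1, -0.3]
opening: 0.0355
grip_force: 15.0
```

apply_moves --delta_pos '[[-0.01,-0.09,0],[-0.02,-0.18,0],[-0.03,-0.27,0],[-0.04,-0.36,0],[-0.05,-0.45,0],[-0.06,-0.54,0],[-0.06,-0.63,0],[-0.06,-0.698,0]]' --dr '[[0,0,0],[0,0,0],[0,0,0],[0,0,0],[0,0,0],[0,0,0],[0,0,0],[0,0,0]]' --jaw '[0.2,0.2,0.2,0.2,0.2,0.2,0.2,0.2]'

```text
time: 18.07
tool_pos: [0.4534, -0.2627, 0.073]
tool_rot: [-3.141, -0.0, -3.107]
contact_force: [-0.4, 0.6, 0.9]
opening: 0.0356
grip_force: 15.0
```

apply_moves --delta_pos '[[0,0,0],[0,0,0],[0,0,0]]' --dr '[[0,0,0],[0,0,0],[0,0,0]]' --jaw '[0.2,0.2,0.2]'

```text
time: 18.32
tool_pos: [0.4534, -0.2591, 0.0728]
tool_rot: [3.14, -0.001, -3.106]
contact_force: [0.2, 0.4, 0.1]
opening: 0.0354
grip_force: 15.0
```

apply_moves --delta_pos '[[0.006,-0.002,0],[0.006,-0.002,-0.05],[0.006,-0.002,-0.09],[0.006,-0.002,-0.12],[0.006,-0.002,-0.138],[0.006,-0.002,-0.145],[0.006,-0.002,-0.145],[0.006,-0.002,-0.145]]' --dr '[[0,0,0],[0,0,0],[0,0,0],[0,0,0],[0,0,0],[0,0,0],[0,0,0],[0,0,0]]' --jaw '[0.2,0.2,0.2,0.2,0.2,0.2,0.2,0.2]'

```text
time: 18.98
tool_pos: [0.4569, -0.2606, 0.016]
tool_rot: [-3.141, 0.001, -3.105]
contact_force: [0.7, 0.1, -1.3]
opening: 0.0352
grip_force: 15.0
```

apply_moves --delta_pos '[[0,0,0],[0,0,0],[0,0,0],[0,0,0.03],[0,0,0.1],[0,0,0.18],[0,0,0.25],[0,0,0.3]]' --dr '[[0,0,0],[0,0,0],[0,0,0],[0,0,0],[0,0,0],[0,0,0],[0,0,0],[0,0,0]]' --jaw '[0.52,0.52,0.52,0.52,0.52,0.52,0.62,0.62]'

```text
time: 19.65
tool_pos: [0.457, -0.2614, 0.1385]
tool_rot: [-3.139, 0.003, -3.106]
contact_force: [0.9, -1.1, 0.9]
opening: 0.0551
grip_force: 0.0
```

```bash
python3 - <<'E'
from h import *
im=blanks('t4')
E
```

```text
409 [349.4 201.3] [ 0.5965 -0.1079  0.024 ] hue [ 19.  51. 136.]
112 [292.4 213.8] [0.5557 0.0691 0.024 ] hue [ 27.  50. 119.]
96 [269.1 215.3] [0.5503 0.1417 0.024 ] hue [148.  99. 188.]
112 [280.7 246.7] [0.4533 0.1034 0.024 ] hue [ 25.  54. 124.]
101 [327.  255.3] [ 0.4285 -0.0391  0.024 ] hue [142.  96. 190.]
104 [256.9 257.3] [0.4201 0.176  0.024 ] hue [150.  97. 187.]
173 [370.7 288.6] [ 0.3292 -0.1726  0.024 ] hue [16. 75. 64.]
306 [297.  294.2] [0.3101 0.0511 0.024 ] hue [16. 77. 78.]
tcp [ 0.4585 -0.2625  0.1417] [-3.136  0.007 -3.105] 0.056258935344127715
```

One blank was knocked and is now at (0.555, 0.069). Picking that one next.

apply_moves --delta_pos '[[0.03,0.09,0],[0.06,0.18,0],[0.09,0.27,0],[0.12,0.36,0],[0.15,0.45,0],[0.18,0.54,0],[0.2,0.63,0],[0.22,0.71,0]]' --dr '[[0,0,0],[0,0,0],[0,0,0],[0,0,0],[0,0,0],[0,0,0],[0,0,0],[0,0,0]]' --jaw '[0.62,0.62,0.62,0.62,0.62,0.62,0.62,0.62]'

```text
time: 20.37
tool_pos: [0.5446, 0.0254, 0.1357]
tool_rot: [3.141, 0.0, -3.105]
contact_force: [0.2, -0.9, 0.0]
opening: 0.0566
grip_force: 0.0
```

apply_moves --delta_pos '[[0.01,0.06,0],[0.021,0.118,0],[0.021,0.118,-0.04],[0.021,0.118,-0.08],[0.021,0.118,-0.1],[0.021,0.118,-0.1],[0.021,0.118,-0.1]]' --dr '[[0,0,0],[0,0,0],[0,0,0],[0,0,0],[0,0,0],[0,0,0],[0,0,0]]' --jaw '[0.62,0.62,0.62,0.62,0.62,0.62,0.62]'

```text
time: 20.95
tool_pos: [0.5527, 0.0701, 0.0955]
tool_rot: [3.141, -0.001, -3.106]
contact_force: [0.9, -0.0, 0.2]
opening: 0.0567
grip_force: 0.0
```

```bash
python3 - <<'E'
from h import *
s=telemetry.observe();print((np.array([.5552,.0687,.010])-s['tool_pos'])/.4, s['tool_pos'])
E
```

```text
[ 0.00613417 -0.00351841 -0.21371336] [0.55274633 0.07010736 0.09548535]
```

apply_moves --delta_pos '[[0.006,-0.0035,-0.05],[0.006,-0.0035,-0.1],[0.006,-0.0035,-0.15],[0.006,-0.0035,-0.19],[0.006,-0.0035,-0.205],[0.006,-0.0035,-0.214],[0.006,-0.0035,-0.214],[0.006,-0.0035,-0.214]]' --dr '[[0,0,0],[0,0,0],[0,0,0],[0,0,0],[0,0,0],[0,0,0],[0,0,0],[0,0,0]]' --jaw '[0.62,0.62,0.62,0.62,0.62,0.62,0.62,0.62]'

```text
time: 21.62
tool_pos: [0.5561, 0.0688, 0.011]
tool_rot: [-3.142, 0.002, -3.106]
contact_force: [-0.1, 0.2, -0.5]
opening: 0.0571
grip_force: 0.0
```

apply_moves --delta_pos '[[0,0,0],[0,0,0],[0,0,0],[0,0,0],[0,0,0],[0,0,0]]' --dr '[[0,0,0],[0,0,0],[0,0,0],[0,0,0],[0,0,0],[0,0,0]]' --jaw '[0.2,0.2,0.2,0.2,0.2,0.2]'

```text
time: 22.12
tool_pos: [0.5555, 0.069, 0.0104]
tool_rot: [3.142, 0.001, -3.105]
contact_force: [-1.1, -0.0, 4.4]
opening: 0.0356
grip_force: 15.0
```

apply_moves --delta_pos '[[0,0,0.08],[0,0,0.16],[0,0,0.24],[0,0,0.3],[0,0,0.3],[0,0,0.3]]' --dr '[[0,0,0],[0,0,0],[0,0,0],[0,0,0],[0,0,0],[0,0,0]]' --jaw '[0.2,0.2,0.2,0.2,0.2,0.2]'

```text
time: 22.62
tool_pos: [0.5559, 0.069, 0.1312]
tool_rot: [-3.142, 0.003, -3.105]
contact_force: [-0.9, 0.4, -0.2]
opening: 0.0354
grip_force: 15.0
```

apply_moves --delta_pos '[[-0.02,-0.09,0],[-0.04,-0.18,0],[-0.06,-0.27,0],[-0.08,-0.36,0],[-0.1,-0.45,0],[-0.12,-0.54,0],[-0.13,-0.63,0],[-0.132,-0.71,0]]' --dr '[[0,0,0],[0,0,0],[0,0,0],[0,0,0],[0,0,0],[0,0,0],[0,0,0],[0,0,0]]' --jaw '[0.2,0.2,0.2,0.2,0.2,0.2,0.2,0.2]'

```text
time: 23.28
tool_pos: [0.5005, -0.2166, 0.1282]
tool_rot: [3.14, -0.003, -3.106]
contact_force: [1.0, 0.2, 0.0]
opening: 0.0355
grip_force: 15.0
```

apply_moves --delta_pos '[[0,-0.06,0],[0,-0.109,0],[0,-0.109,-0.05],[0,-0.109,-0.1],[0,-0.109,-0.14],[0,-0.109,-0.14],[0,-0.109,-0.14]]' --dr '[[0,0,0],[0,0,0],[0,0,0],[0,0,0],[0,0,0],[0,0,0],[0,0,0]]' --jaw '[0.2,0.2,0.2,0.2,0.2,0.2,0.2]'

```text
time: 23.87
tool_pos: [0.5013, -0.2579, 0.0721]
tool_rot: [3.139, -0.004, -3.105]
contact_force: [-0.1, 0.4, 0.0]
opening: 0.0353
grip_force: 15.0
```

```bash
python3 - <<'E'
from h import *
s=telemetry.observe();print((np.array([.503,-.2588,.0150])-s['tool_pos'])/.4, s['tool_pos'])
E
```

```text
[ 0.00422505 -0.002301   -0.1427641 ] [ 0.50130998 -0.2578796   0.07210564]
```

apply_moves --delta_pos '[[0.004,-0.002,0],[0.004,-0.002,-0.05],[0.004,-0.002,-0.09],[0.004,-0.002,-0.12],[0.004,-0.002,-0.138],[0.004,-0.002,-0.144],[0.004,-0.002,-0.144],[0.004,-0.002,-0.144]]' --dr '[[0,0,0],[0,0,0],[0,0,0],[0,0,0],[0,0,0],[0,0,0],[0,0,0],[0,0,0]]' --jaw '[0.2,0.2,0.2,0.2,0.2,0.2,0.2,0.2]'

```text
time: 24.53
tool_pos: [0.5047, -0.2598, 0.0172]
tool_rot: [-3.141, 0.001, -3.105]
contact_force: [0.3, -0.4, -1.3]
opening: 0.0351
grip_force: 15.0
```

apply_moves --delta_pos '[[0,0,0],[0,0,0],[0,0,0],[0,0,0.03],[0,0,0.1],[0,0,0.18],[0,0,0.25],[0,0,0.3]]' --dr '[[0,0,0],[0,0,0],[0,0,0],[0,0,0],[0,0,0],[0,0,0],[0,0,0],[0,0,0]]' --jaw '[0.52,0.52,0.52,0.52,0.52,0.52,0.62,0.62]'

```text
time: 25.2
tool_pos: [0.5047, -0.2599, 0.1394]
tool_rot: [-3.14, 0.003, -3.105]
contact_force: [0.5, -0.8, -0.8]
opening: 0.0552
grip_force: 0.0
```

```bash
python3 - <<'E'
from h import *
im=blanks('t5')
E
```

```text
408 [349.5 201.3] [ 0.5965 -0.1081  0.024 ] hue [ 19.  50. 136.]
95 [269.1 215.4] [0.5502 0.1416 0.024 ] hue [147.  99. 188.]
112 [280.7 246.7] [0.4533 0.1034 0.024 ] hue [ 24.  54. 124.]
100 [327.  255.3] [ 0.4285 -0.0391  0.024 ] hue [142.  96. 190.]
105 [256.8 257.4] [0.4201 0.1761 0.024 ] hue [147.  97. 187.]
514 [367.2 283.5] [ 0.3444 -0.1621  0.024 ] hue [17. 73. 69.]
1058 [300.1 289.4] [0.3245 0.042  0.024 ] hue [17. 70. 92.]
tcp [ 0.5063 -0.2609  0.1428] [-3.136  0.007 -3.105] 0.056349848856546675
```

apply_moves --delta_pos '[[-0.02,0.09,0],[-0.04,0.18,0],[-0.06,0.27,0],[-0.08,0.36,0],[-0.1,0.45,0],[-0.12,0.54,0],[-0.13,0.63,0],[-0.13,0.71,0]]' --dr '[[0,0,0],[0,0,0],[0,0,0],[0,0,0],[0,0,0],[0,0,0],[0,0,0],[0,0,0]]' --jaw '[0.62,0.62,0.62,0.62,0.62,0.62,0.62,0.62]'

```text
time: 25.92
tool_pos: [0.4507, 0.0265, 0.1365]
tool_rot: [3.141, -0.0, -3.105]
contact_force: [1.1, -0.0, 0.6]
opening: 0.0567
grip_force: 0.0
```

apply_moves --delta_pos '[[0,0.08,0],[0,0.16,0],[0,0.2,-0.02],[0,0.2,-0.06],[0,0.2,-0.1],[0,0.2,-0.1],[0,0.2,-0.1]]' --dr '[[0,0,0],[0,0,0],[0,0,0],[0,0,0],[0,0,0],[0,0,0],[0,0,0]]' --jaw '[0.62,0.62,0.62,0.62,0.62,0.62,0.62]'

```text
time: 26.5
tool_pos: [0.4516, 0.1046, 0.0961]
tool_rot: [-3.142, -0.002, -3.105]
contact_force: [0.3, 0.8, 0.3]
opening: 0.0567
grip_force: 0.0
```

```bash
python3 - <<'E'
from h import *
s=telemetry.observe();print((np.array([.4529,.1028,.010])-s['tool_pos'])/.4, s['tool_pos'])
E
```

```text
[ 0.00331377 -0.00447791 -0.21522366] [0.45157449 0.10459117 0.09608946]
```

apply_moves --delta_pos '[[0.003,-0.0045,-0.05],[0.003,-0.0045,-0.1],[0.003,-0.0045,-0.15],[0.003,-0.0045,-0.19],[0.003,-0.0045,-0.205],[0.003,-0.0045,-0.215],[0.003,-0.0045,-0.215],[0.003,-0.0045,-0.215]]' --dr '[[0,0,0],[0,0,0],[0,0,0],[0,0,0],[0,0,0],[0,0,0],[0,0,0],[0,0,0]]' --jaw '[0.62,0.62,0.62,0.62,0.62,0.62,0.62,0.62]'

```text
time: 27.17
tool_pos: [0.454, 0.1027, 0.0112]
tool_rot: [3.141, 0.002, -3.106]
contact_force: [0.1, -0.5, -0.9]
opening: 0.0561
grip_force: 0.0
```

apply_moves --delta_pos '[[0,0,0],[0,0,0],[0,0,0],[0,0,0],[0,0,0],[0,0,0]]' --dr '[[0,0,0],[0,0,0],[0,0,0],[0,0,0],[0,0,0],[0,0,0]]' --jaw '[0.2,0.2,0.2,0.2,0.2,0.2]'

```text
time: 27.67
tool_pos: [0.4535, 0.1028, 0.0107]
tool_rot: [3.141, 0.001, -3.105]
contact_force: [-0.6, -0.0, 6.1]
opening: 0.0353
grip_force: 15.0
```

apply_moves --delta_pos '[[0,0,0.08],[0,0,0.16],[0,0,0.24],[0,0,0.3],[0,0,0.3],[0,0,0.3]]' --dr '[[0,0,0],[0,0,0],[0,0,0],[0,0,0],[0,0,0],[0,0,0]]' --jaw '[0.2,0.2,0.2,0.2,0.2,0.2]'

```text
time: 28.17
tool_pos: [0.4538, 0.1028, 0.1312]
tool_rot: [3.141, 0.003, -3.105]
contact_force: [-0.1, 0.4, -1.0]
opening: 0.0354
grip_force: 15.0
```

apply_moves --delta_pos '[[0.02,-0.09,0],[0.04,-0.18,0],[0.07,-0.27,0],[0.1,-0.36,0],[0.13,-0.45,0],[0.16,-0.54,0],[0.19,-0.62,0],[0.22,-0.7,0]]' --dr '[[0,0,0],[0,0,0],[0,0,0],[0,0,0],[0,0,0],[0,0,0],[0,0,0],[0,0,0]]' --jaw '[0.2,0.2,0.2,0.2,0.2,0.2,0.2,0.2]'

```text
time: 28.83
tool_pos: [0.5405, -0.1788, 0.128]
tool_rot: [3.14, -0.003, -3.106]
contact_force: [1.0, -0.3, 0.3]
opening: 0.0349
grip_force: 15.0
```

apply_moves --delta_pos '[[0.02,-0.08,0],[0.02,-0.16,0],[0.02,-0.2,-0.02],[0.02,-0.2,-0.08],[0.02,-0.2,-0.14],[0.02,-0.2,-0.14],[0.02,-0.2,-0.14]]' --dr '[[0,0,0],[0,0,0],[0,0,0],[0,0,0],[0,0,0],[0,0,0],[0,0,0]]' --jaw '[0.2,0.2,0.2,0.2,0.2,0.2,0.2]'

```text
time: 29.42
tool_pos: [0.5477, -0.2558, 0.0719]
tool_rot: [3.138, -0.005, -3.105]
contact_force: [0.8, 0.1, -0.2]
opening: 0.0354
grip_force: 15.0
```

```bash
python3 - <<'E'
from h import *
s=telemetry.observe();print((np.array([.550,-.2573,.0150])-s['tool_pos'])/.4, s['tool_pos'],s['opening'])
E
```

```text
[ 0.00585019 -0.00368325 -0.14213096] [ 0.54765992 -0.2558267   0.07185238] 0.03542397778310047
```

apply_moves --delta_pos '[[0.005,-0.0035,0],[0.005,-0.0035,-0.05],[0.005,-0.0035,-0.09],[0.005,-0.0035,-0.12],[0.005,-0.0035,-0.138],[0.005,-0.0035,-0.143],[0.005,-0.0035,-0.143],[0.005,-0.0035,-0.143]]' --dr '[[0,0,0],[0,0,0],[0,0,0],[0,0,0],[0,0,0],[0,0,0],[0,0,0],[0,0,0]]' --jaw '[0.2,0.2,0.2,0.2,0.2,0.2,0.2,0.2]'

```text
time: 30.08
tool_pos: [0.5518, -0.2589, 0.018]
tool_rot: [-3.141, 0.001, -3.105]
contact_force: [0.0, -0.8, -0.4]
opening: 0.035
grip_force: 15.0
```

apply_moves --delta_pos '[[0,0,0],[0,0,0],[0,0,0],[0,0,0.03],[0,0,0.1],[0,0,0.18],[0,0,0.25],[0,0,0.3]]' --dr '[[0,0,0],[0,0,0],[0,0,0],[0,0,0],[0,0,0],[0,0,0],[0,0,0],[0,0,0]]' --jaw '[0.52,0.52,0.52,0.52,0.52,0.52,0.5,0.5]'

```text
time: 30.75
tool_pos: [0.5521, -0.2591, 0.1412]
tool_rot: [-3.139, 0.004, -3.105]
contact_force: [-0.3, -0.5, 0.6]
opening: 0.0459
grip_force: 0.0
```

apply_moves --delta_pos '[[0,0.08,0],[0,0.16,0],[0.02,0.24,0],[0.04,0.32,0],[0.05,0.4,0],[0.06,0.48,0],[0.06,0.54,0],[0.06,0.54,0]]' --dr '[[0,0,0],[0,0,0],[0,0,0],[0,0,0],[0,0,0],[0,0,0],[0,0,0],[0,0,0]]' --jaw '[0.5,0.5,0.5,0.5,0.5,0.5,0.5,0.5]'

```text
time: 31.42
tool_pos: [0.5752, -0.0381, 0.1383]
tool_rot: [3.14, 0.001, -3.101]
contact_force: [0.3, -0.3, -1.5]
opening: 0.0458
grip_force: 0.0
```

```bash
python3 - <<'E'
from h import *
a=[]
for n in('top','side'):
    I=eyes.read_camera(n)[:,:,::-1];cv2.imwrite(f'pics/6{n}.png',I)
    u,v=w2px(n,(.527,-.258,.02)).astype(int);a.append(cv2.resize(I[v-55:v+55,u-40:u+40] if n=='top' else I[v-40:v+40,u-58:u+58],(400,550) if n=='top' else (400,276),interpolation=cv2.INTER_CUBIC))
a[1]=cv2.copyMakeBorder(a[1],0,274,0,0,cv2.BORDER_CONSTANT)
cv2.imwrite('pics/tray6.png',np.hstack(a))
s=telemetry.observe();print(s['tool_pos'],s['tool_rot'],(np.array([.5743,-.0395,.0495])-s['tool_pos'])/.4)
E
```

```text
[ 0.57540004 -0.04193905  0.13810662] [-3.14106918e+00  1.01457100e-03 -3.10317296e+00] [-0.0027501   0.00609763 -0.22151655]
```

View pics/tray6.png

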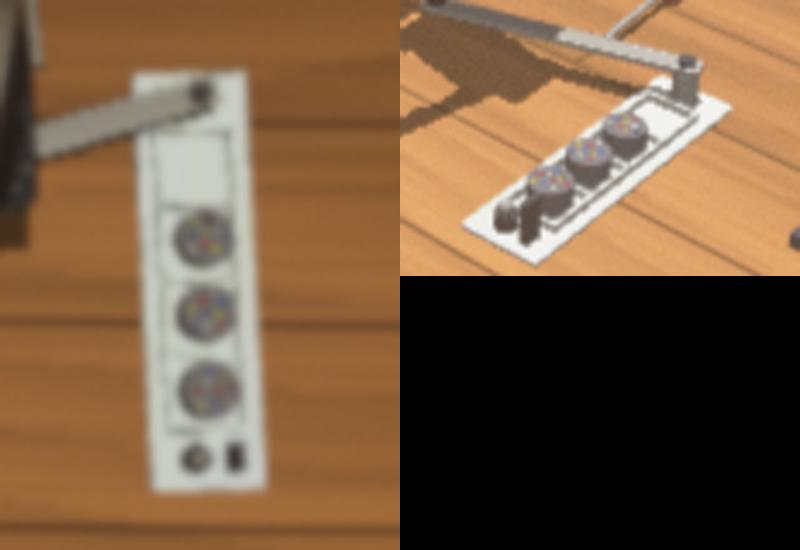

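All three blanks lie one to a bay, at (205,237), (207,313) and (209,390), with the fourth bay empty. Now close the keeper.

apply_moves --delta_pos '[[-0.003,0.006,-0.05],[-0.003,0.006,-0.1],[-0.003,0.006,-0.15],[-0.003,0.006,-0.19],[-0.003,0.006,-0.215],[-0.003,0.006,-0.22],[-0.003,0.006,-0.22],[-0.003,0.006,-0.22]]' --dr '[[0,0,0],[0,0,0],[0,0,0],[0,0,0],[0,0,0],[0,0,0],[0,0,0],[0,0,0]]' --jaw '[0.5,0.5,0.5,0.5,0.5,0.5,0.5,0.5]'

```text
time: 32.18
tool_pos: [0.5747, -0.0409, 0.0501]
tool_rot: [-3.141, 0.001, -3.106]
contact_force: [0.2, 1.1, -0.0]
opening: 0.0457
grip_force: 0.0
```

apply_moves --delta_pos '[[0,0,0],[0,0,0],[0,0,0],[0,0,0],[0,0,0],[0,0,0]]' --dr '[[0,0,0],[0,0,0],[0,0,0],[0,0,0],[0,0,0],[0,0,0]]' --jaw '[0.05,0.05,0.05,0.05,0.05,0.05]' --force 10

```text
time: 32.68
tool_pos: [0.574, -0.0398, 0.0493]
tool_rot: [3.141, -0.0, -3.105]
contact_force: [-1.2, 3.2, 2.3]
opening: 0.0154
grip_force: 10.0
```

```bash
python3 - <<'E'
from h import *
s=telemetry.observe();print(s['tool_pos'],s['opening'],s['contact_force'])
h=np.array([.6387,-.2545]);k=s['tool_pos'][:2];d=k-h;print(np.hypot(*d))
a=np.arctan2(d[1],-d[0])-np.arctan2(-.007,.2248);print(a)
for t in np.linspace(0,a,15)[1:]:
    c,q=np.cos(t),np.sin(t);p=h+[c*d[0]-q*d[1],q*d[0]+c*d[1]];print(t.round(2),((p-k)/.4).round(3))
E
```

```text
[ 0.57395235 -0.03978849  0.04931352] 0.015396106859479947 [-1.1547641   3.19321282  2.32534663]
0.2242616613914059
1.3090409030887105
0.09 [-0.049 -0.017]
0.19 [-0.097 -0.039]
0.28 [-0.142 -0.066]
0.37 [-0.185 -0.096]
0.47 [-0.225 -0.131]
0.56 [-0.261 -0.168]
0.65 [-0.293 -0.209]
0.75 [-0.322 -0.253]
0.84 [-0.346 -0.3  ]
0.94 [-0.366 -0.348]
1.03 [-0.381 -0.398]
1.12 [-0.392 -0.45 ]
1.22 [-0.398 -0.502]
1.31 [-0.399 -0.554]
```

apply_moves --delta_pos '[[-0.049,-0.017,0],[-0.097,-0.039,0],[-0.142,-0.066,0],[-0.185,-0.096,0],[-0.225,-0.131,0],[-0.261,-0.168,0],[-0.293,-0.209,0],[-0.293,-0.209,0]]' --dr '[[0,0,0],[0,0,0],[0,0,0],[0,0,0],[0,0,0],[0,0,0],[0,0,0],[0,0,0]]' --jaw '[0.05,0.05,0.05,0.05,0.05,0.05,0.05,0.05]'

```text
time: 33.35
tool_pos: [0.4533, -0.1245, 0.049]
tool_rot: [3.14, -0.005, -3.107]
contact_force: [-6.3, 4.5, 5.1]
opening: 0.0154
grip_force: 10.0
```

apply_moves --delta_pos '[[-0.029,-0.044,0],[-0.053,-0.091,0],[-0.073,-0.139,0],[-0.088,-0.189,0],[-0.099,-0.241,0],[-0.105,-0.293,0],[-0.106,-0.325,0],[-0.106,-0.345,0]]' --dr '[[0,0,0],[0,0,0],[0,0,0],[0,0,0],[0,0,0],[0,0,0],[0,0,0],[0,0,0]]' --jaw '[0.05,0.05,0.05,0.05,0.05,0.05,0.05,0.05]'

```text
time: 34.02
tool_pos: [0.4133, -0.2623, 0.0489]
tool_rot: [3.14, -0.002, -3.106]
contact_force: [-2.7, 17.7, 3.2]
opening: 0.0162
grip_force: 10.3
```

apply_moves --delta_pos '[[0,-0.003,0],[0,-0.006,0],[0,-0.006,0]]' --dr '[[0,0,0],[0,0,0],[0,0,0]]' --jaw '[0.05,0.05,0.05]'

```text
time: 34.27
tool_pos: [0.4133, -0.2616, 0.0488]
tool_rot: [3.137, -0.003, -3.106]
contact_force: [-4.6, 7.8, 6.7]
opening: 0.0158
grip_force: 10.0
```

Hard against the stop at the original shut position. Release, lift clear and check.

apply_moves --delta_pos '[[0,0,0],[0,0,0],[0,0,0],[0,0,0],[0,0,0.08],[0,0,0.16],[0,0,0.25],[0,0,0.35]]' --dr '[[0,0,0],[0,0,0],[0,0,0],[0,0,0],[0,0,0],[0,0,0],[0,0,0],[0,0,0]]' --jaw '[0.5,0.5,0.5,0.5,0.5,0.5,0.5,0.5]'

```text
time: 34.93
tool_pos: [0.414, -0.2638, 0.19]
tool_rot: [3.14, -0.001, -3.105]
contact_force: [1.3, -0.8, 0.1]
opening: 0.0459
grip_force: 0.0
```

apply_moves --delta_pos '[[0,0.1,0],[0,0.2,0],[0,0.3,0],[0,0.4,0],[0,0.5,0],[0,0.6,0],[0,0.6,0],[0,0.6,0]]' --dr '[[0,0,0],[0,0,0],[0,0,0],[0,0,0],[0,0,0],[0,0,0],[0,0,0],[0,0,0]]' --jaw '[0.5,0.5,0.5,0.5,0.5,0.5,0.5,0.5]'

```text
time: 35.6
tool_pos: [0.4146, -0.0224, 0.1894]
tool_rot: [-3.141, 0.001, -3.101]
contact_force: [-0.2, -0.1, -0.1]
opening: 0.0461
grip_force: 0.0
```

```bash
python3 - <<'E'
from h import *
T=eyes.read_camera('top')[:,:,::-1];S=eyes.read_camera('side')[:,:,::-1];cv2.imwrite('pics/7top.png',T)
a=cv2.resize(T[175:275,370:450],(400,500),interpolation=cv2.INTER_CUBIC)
b=cv2.resize(S[230:305,320:420],(400,300),interpolation=cv2.INTER_CUBIC)
c=cv2.resize(warp(T),(200,200));b=cv2.copyMakeBorder(b,0,200,0,0,cv2.BORDER_CONSTANT);b[300:,:200]=c
cv2.imwrite('pics/f7.png',np.hstack([a,b]))
t0=cv2.imread('pics/t0_raw.png').astype(float);d=np.abs(T-t0).max(2)
for n,(x0,y0,x1,y1) in dict(drv=(350,115,370,185),clamp=(440,175,475,225),glue=(255,138,280,168),mug=(150,222,190,250),tray=(380,180,412,270)).items():print(n,d[y0:y1,x0:x1].max(),d[y0:y1,x0:x1].mean().round(2))
print(telemetry.observe()['tool_pos'],telemetry.observe()['time'])
E
```

```text
drv 3.0 0.84
clamp 2.0 0.82
glue 2.0 0.81
mug 2.0 0.8
tray 111.0 5.36
[ 0.41481906 -0.02464578  0.18926755] 35.7
```

View pics/f7.png

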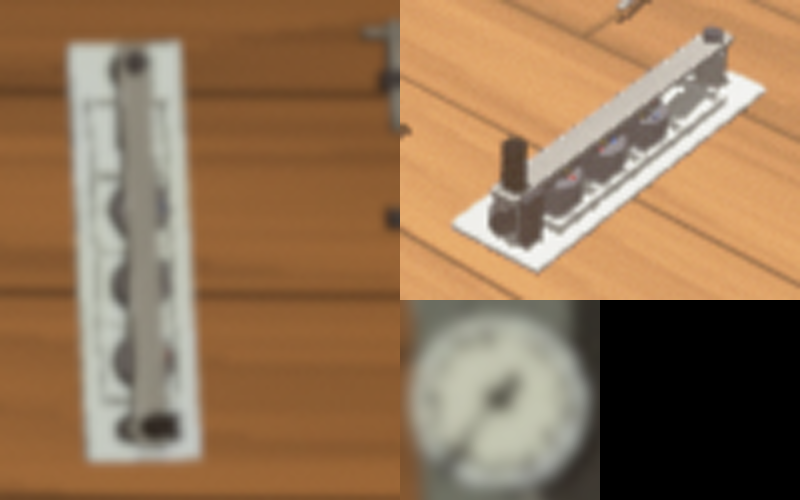

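```bash
python3 - <<'E'
from h import *
T=cv2.imread('pics/7top.png').astype(float);d=np.abs(T-cv2.imread('pics/t0_raw.png')).max(2)[252:268,388:412];print(d.max(),d.mean())
if d.max()<25: print(job.hand_in())
E
```

```text
37.0 1.8072916666666667
```

```bash
python3 - <<'E'
from h import *
T=cv2.imread('pics/7top.png').astype(float);d=np.abs(T-cv2.imread('pics/t0_raw.png')).max(2)
print(d[248:268,388:410].astype(int))
E
```

```text
[[  1   1   3  16  52  98 106  86  44   9   2   1   3  12  42  77  66  24
    3   1   1   1]
 [  1   1   2  11  37  85 110  91  43   8   1   1   2  10  36  62  50  17
    2   0   1   0]
 [  1   2   2   5  22  63  99  93  45   6   1   1   2   6  23  36  25   8
    1   1   1   1]
 [  0   1   1   3  11  33  63  76  37   2   2   1   1   4  11  19  10   3
    0   1   1   1]
 [  1   1   1   1   3  12  27  37  19   3   2   1   1   2   7   8   4   1
    0   1   1   0]
 [  1   1   1   0   2   3   8  11   5   3   2   1   1   1   3   6   2   1
    0   0   1   1]
 [  1   1   1   1   0   1   2   2   1   2   1   1   2   1   1   1   1   1
    1   1   1   1]
 [  1   1   1   1   1   1   1   1   3   1   0   1   1   1   3   4   3   1
    1   0   1   1]
 [  1   1   1   0   0   1   0   2   3   5   3   2   2   2   3   5   1   1
    1   1   0   0]
 [  1   1   0   1   1   1   1   1   4   6   5   4   6   2   2   3   1   1
    1   0   1   1]
 [  1   1   1   1   0   1   1   3   6   4   5   6   5   2   1   1   1   0
    2   1   0   0]
 [  1   1   1   1   1   2   1  10   9   2   1   4   2   1   1   1   3   2
    1   1   0   1]
 [  1   1   1   1   0   1   3  14  16   2   3   1   2   1   0   1   2   1
    1   0   1   1]
 [  2   1   1   1   1   0   2   9   8   5   0   4   1   2   4   3   1   2
    1   1   1   1]
 [  1   1   1   1   1   1   1   3   3   7   1   4   1   1   4   5   2   1
    1   1   1   1]
 [  1   1   1   0   0   0   1   1   2   4   2   3   1   1   2   1   1   1
    1   1   1   1]
 [  0   1   0   0   1   0   1   1   3   4   3   1   0   1   2   1   1   0
    1   0   1   0]
 [  1   1   1   1   1   1   1   0   2   4   3   0   1   1   2   0   1   1
    1   1   0   1]
 [  1   1   0   1   1   1   0   1   0   1   0   0   1   0   1   2   1   1
    1   1   1   0]
 [  0   1   1   2   1   2   0   1   1   1   1   0   0   1   1   0   1   1
    1   0   1   0]]
```

The 37 came from the blank's edge. The knob itself sits within a fraction of a millimetre of its original shut position, so I'm handing in.

```bash
python3 -c "
from h import *
print(job.hand_in())"
```

```text
the job is handed in; nothing more can be done
None
```

The job is handed in: I pressed the lever to its stop and it sprang back, then set the bezel's zero mark to the needle (within about 3° as best I could measure), laid the three blanks present flat in separate bays, shut the keeper against its stop, and left the screwdriver, glue bottle, clamp and mug unmoved.

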